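# Lock the safety cap on the button-cell jar

### The arm

A 6-joint arm with a two-finger parallel gripper is mounted at the origin on a cart in front of the work surface, level with it; the furniture and walls round the work are solid. World frame = base frame: x ahead of the robot, y to its left, z up, the work surface at z = 0. Lengths are in m, angles in degrees, forces in N, time in s.
With the tool pointing down it reaches from about 0.35 to 1 m from the base axis. Payload 7.1 kg.
Tool frame: the origin (TCP) lies on the centre line of the jaws, within the pads' length; the fingertips stand 8 mm ahead of it and the grasp point (between the pads) lies 11 mm behind it (arm.tip_extent is the distance from the TCP to the fingertips, in m); x points along the fingers, z is the direction in which the jaws open and shut, and the axes are right-handed (so a half turn about x gives the same grasp; the last joint's range is limited). The gripper opens to 85 mm and grips with 20 to 120 N. Pads are 22 mm wide; open, the fingers measure 114 mm over their backs; the gripper's body (76 mm by 85 mm) begins 54 mm behind the grasp point. The pads swing forward as they close: fully open they stand 13 mm farther back than shut.
Start: joints at [66.177, 24.242, 93.386, -0, 62.372, -1.089], TCP at [0.242, 0.576, 0.239] pointing down, gripper open.
Joint ranges: [-172.04, 172.04], [-51.8, 120.97], [4.93, 147.93], [-75.15, 255.16], [6.16, 154.13], [-145.62, 145.62]. Speed limits (degrees/s): [136.94, 136.94, 172.46, 180, 180, 180].

### API

Orientations are given as [roll, pitch, yaw] about the fixed x, y, z axes, in that order (R = Rz(yaw) Ry(pitch) Rx(roll)).
In Python, from station import arm gives the robot as it stands. The module is installed in compiled form; this text tells all that it offers.
- The arm moves only by the tool move_arm, never from a script. Its arguments are lists of equal length, an entry for each row: "xyz": the shift along the tool's x, y, z in mm, a list of three; "roll": the turn about the tool's x in degrees; "hand": the closure, from -1 (fully open) to 1 (shut), so that 0 is half open. A call has 1 to 20 rows; each row shifts and turns the commanded pose from where the row before left it, along the tool's axes as they then stand; what a row does not reach is not made up. A row lasts 1/10 s, in which the tool goes at most 50 mm and 8.59 degrees, less where a joint would pass 70% of its speed; a pose out of reach is approached as far as the arm can. A call is refused whole if a number of a shift passes 50 or a number of a turn 8.59, either way. A call with a gripper value outside its range is refused whole. The fingers move at their own pace and stop on an object; "force" is the grip in N (left out, the last holds). Time passes only in rows, so rows that do not move let the fingers close. It gives the time, the measured TCP pose, the force and the opening at its end, in the units of the state.
- arm.state(): the state, without advancing time (a new reading comes with each control period).
- arm.get_image(name): name is "side" or "top" or "wrist"; returns the picture (400x640x3 uint8, blue, green, red); there is no depth.
- arm.camera_model(name): a dict with "K" (3x3 intrinsics, pixels), "D" ([k1, k2, p1, p2, k3] as OpenCV has them; the pictures are not rectified), "world_from_camera" (4x4, takes a point from camera to world coordinates); the wrist camera has in their place "tool_from_camera" (4x4, takes a point from camera to tool coordinates, whose origin is the TCP and whose axes are the tool frame's). Camera axes: x right, y down, z forward; pixel columns grow to the right and rows downward; lengths in m; the calibration is good to about 2 mm. A picture is of the moment at which its call begins: read the wrist's pose just before it. camera_model takes no time and is no camera call.
- arm.hand_in(): hands the job in, once; it reports no verdict.
Trained networks look in the newest picture that a camera, given by its name, has taken for a name from the list of things; names that differ only in an ending like _2 or _b are one class to them, and where a whole thing is asked for, a point or a joint stands for the part that bears it (a point fixed in the world has none). Each returns a list of dicts, best first, with "score" (0 to 1); they miss things now and then, are a little off and sometimes report something else, mostly with a low value. They report only what shows in the picture. A call takes as long as a camera call.
- arm.spot_in(name, camera): "at" ([column, row] as shares, 0 to 1, of the picture: columns of its width, rows of its height, amid what is visible of it).
- arm.spot_point(name, camera): "at" ([column, row] as shares, 0 to 1, of the picture: columns of its width, rows of its height: a listed point, or the origin of a listed thing).
The state is a dict: "time_s": time; "q": joint angles; "dq": joint speeds; "joint_efforts": joint torques, N m; "tcp_pos": TCP position; "tcp_rot": TCP orientation; "force": force on the tool from outside, world axes, zero at the start; "wrist_torque": the same for the moment, N m; "opening": finger opening in m.
Only numpy, scipy, OpenCV 4.12 (cv2) and the standard library are available. Lean on these libraries where they do the work, as an engineer would, in place of code of your own. Each camera call takes 0.05 s, during which the arm holds its last target.

### The job

Close the amber jar for spent button cells with its blue push-and-turn safety cap: fit the cap on the neck, feel for the gaps in the orange collar, press it down against the spring, twist it clockwise (seen from above) to the stop, and let it spring up locked into the notches. Press and twist with feeling and do not force it (keep the total contact force on the jar below 60 N), and leave the other things where they are.

Things in the scene. Friction and masses are not known exactly. Their poses are not given: they have to be found in the camera images.
- cap: Loose blue round push-and-turn cap, 0.05 to 0.085 kg, 36 mm high, standing open side down on the bench. Origin: centre of its lower edge; z up. The skirt is 55 mm outside and 49 mm inside; the inner roof is 24.5 mm above the origin.
- cap_band (a point): Middle of the cap's solid ribbed grip band, 30 mm above the cap's origin, on its axis. The band is 59 mm across and spans 24.5 to 36 mm above the origin.
- cap_lugs (a point): Mid height of the cap's four inner lugs, on its axis, 2.5 mm above its origin. The lugs span 0 to 5 mm above the origin, 24 degrees each, inward to radius 20 mm, centred on the cap's +x, +y, -x and -y axes; short white marks on the cap's top show where.
- jar: Amber jar with a yellow band, fixed in a dark 105 mm square holder screwed to the bench. Origin: centre of the holder's underside on the bench; z up along the jar's axis. All heights below are above this origin. On its white neck sits an orange toothed collar, snapped on at any angle: the jar's yaw does NOT tell where the collar's gaps are.
- neck_rim (a point): Centre of the neck's rim, 100 mm up. The neck's radius is 18.8 mm, tapering to 14.5 mm over the last 5.5 mm, so it centres the cap's lugs. The cap's roof lands on the rim, the hard end of travel, with the cap's origin 75.5 mm up.
- collar_top (a point): On the jar's axis at the collar's top, 92 mm up; collar radius 23 mm. Four gaps 40 degrees wide, one every 90 degrees, open upward. See them from above or feel them: a cap turned under a light push (about 5 N), its lugs resting on the collar with its origin 92 mm up, drops at least 5 mm when lugs meet gaps. The collar slips round above 0.7 N m.
- lip_level (a point): On the axis at the height of the lips' underside, 83 mm up. Clockwise (from above) of each gap is a lip 12 degrees wide; the lugs pass under it once the cap's origin is below 78 mm up. Against the stop wall a twist of 0.5 N m loads the four lugs with about 25 N in all, on top of the push: stop turning at a few tenths of a N m.
- notch_level (a point): On the axis at the roof of the notches, 87 mm up. Clockwise past each lip is a notch 30 degrees wide, then a stop wall that blocks the lug. From the gap to the stop the cap turns 36 to 58 degrees clockwise. Let go there, it springs up until its origin is 82 mm up: locked. A cap not locked is pushed back to 87 mm or more, or stays too low under a lip.
- seal_disc (a joint): Grey sprung disc, 27 mm across, in the jar's mouth: m pressed down. At 0 its top is 11.5 mm above the neck's rim; greatest 0.0118. Pushes up with 2.5 N plus 0.9 N per mm; the cap meets it with its origin 87 mm up, so about 10.6 N gets the lugs under the lips and 13 N reaches the hard end. Locked it reads about 0.005.
- multimeter: Bystander: blue hand multimeter lying face up, 152 x 78 x 48 mm. Origin: centre of the underside.
- solder_reel: Bystander: solder reel with yellow-green rims, standing, 72 mm across, 68 mm high. Origin: centre of the underside.
- side_cutter: Bystander: red-handled side cutter lying flat, 45 x 133 x 14 mm. Origin: centre of the underside.
- screwdriver: Bystander: red-handled screwdriver lying flat, 28 x 200 x 25 mm. Origin: centre of the underside.
- electrolytic: Bystander: dark blue round capacitor, standing, 35 mm across, 56 mm high. Origin: centre of the underside.
- paste_tin: Bystander: small white tin with a red top, 54 mm across, 26 mm high. Origin: centre of the underside.

How it is judged:
By the outcome, as a careful person would: the job done as asked, in the order asked, and still so for the second after the job is handed in, with the robot touching nothing.
It also fails if it takes over 67 s, if anything falls off the work surface, if the arm or the gripper's body presses on something with over 40 N, if the wrist force passes 120 N, or if a joint passes its speed limit or range.

## Working session

There is one attempt and no reset: what is moved stays moved. The work goes in short steps, Python scripts to look and compute and a tool call to move; the robot and the scene stay as the last step left them, time stands still between calls to the robot, and variables do not carry over. Pictures are saved under pics/ and viewed, and the job is handed in when it is done.

Besides the shell and the picture viewer there is one more tool, called after "Emit:" in YAML: its name, and indented under it one key for each argument. move_arm: Moves the arm, as the interface text tells. Its arguments: {"type":"object","properties":{"xyz":{"type":"array"},"roll":{"type":"array"},"hand":{"type":"array"},"force":{"type":"number"}},"required":["xyz","roll","hand"]}

```bash
mkdir -p pics
python3 - <<'E'
from station import arm
import cv2,numpy as np
np.set_printoptions(precision=4,suppress=True)
for n in ("top","side","wrist"):
    cv2.imwrite(f"pics/{n}0.png",arm.get_image(n))
    for t in ("cap","jar"):
        print(n,t,arm.spot_in(t,n)[:2],arm.spot_point(t,n)[:2])
    print(n,"rim",arm.spot_point("neck_rim",n)[:2],"band",arm.spot_point("cap_band",n)[:2])
    m=arm.camera_model(n); print({k:np.array(v) for k,v in m.items()})
print(arm.state())
E
```

```text
top cap [{'at': [0.5167, 0.552], 'score': 0.6}] [{'at': [0.5141, 0.5583], 'score': 0.84}]
top jar [{'at': [0.3803, 0.4845], 'score': 0.94}] [{'at': [0.3744, 0.4895], 'score': 0.63}, {'at': [0.6281, 0.5035], 'score': 0.48}]
top rim [{'at': [0.3741, 0.4713], 'score': 0.58}] band [{'at': [0.5192, 0.545], 'score': 0.68}]
{'K': array([[476.2806,   0.    , 317.6222],
       [  0.    , 476.2806, 198.0585],
       [  0.    ,   0.    ,   1.    ]]), 'D': array([0.0507, 0.    , 0.    , 0.    , 0.    ]), 'world_from_camera': array([[-0.0048, -0.9805,  0.1966,  0.2539],
       [-1.    ,  0.0035, -0.0066, -0.2043],
       [ 0.0058, -0.1966, -0.9805,  1.4411],
       [ 0.    ,  0.    ,  0.    ,  1.    ]])}
side cap [{'at': [0.4931, 0.5675], 'score': 0.71}] [{'at': [0.4909, 0.5842], 'score': 0.91}]
side jar [{'at': [0.5047, 0.428], 'score': 0.83}] [{'at': [0.5062, 0.4435], 'score': 0.91}]
side rim [{'at': [0.5014, 0.3767], 'score': 0.94}] band [{'at': [0.4987, 0.549], 'score': 0.94}]
{'K': array([[490.0895,   0.    , 319.157 ],
       [  0.    , 490.0895, 196.2835],
       [  0.    ,   0.    ,   1. 
[... 464 characters left out ...]
.    , 0.    , 0.    , 0.    ]), 'tool_from_camera': array([[ 0.001 , -0.2864,  0.9581, -0.1347],
       [ 0.0004, -0.9581, -0.2864,  0.0738],
       [ 1.    ,  0.0007, -0.0008, -0.0012],
       [ 0.    ,  0.    ,  0.    ,  1.    ]])}
{'time_s': 1.05, 'q': array([66.1761, 24.2403, 93.3878,  0.    , 62.3731, -1.0888]), 'dq': array([-0.0618,  0.1308,  0.0762,  0.1099, -0.1013,  0.0099]), 'joint_efforts': array([  0.0013, -55.7345, -28.2151,   0.    ,   0.0006,   0.    ]), 'tcp_pos': array([0.2415, 0.5764, 0.2393]), 'tcp_rot': array([ 177.4279,   89.9987, -115.3072]), 'force': array([-0.5333, -0.2181, -0.0205]), 'wrist_torque': array([-0.0047,  0.019 , -0.0325]), 'opening': 0.08541525854866787}
```

View pics/top0.png

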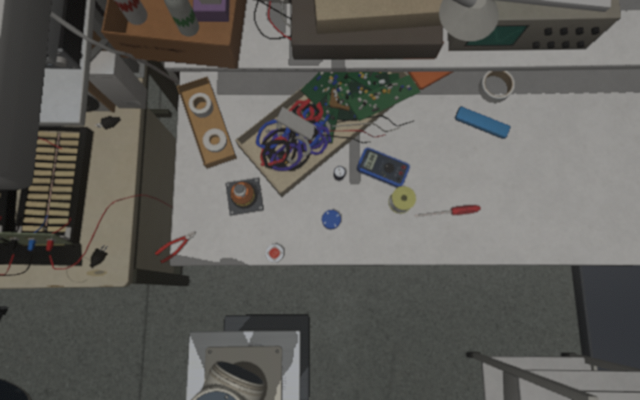

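View pics/side0.png

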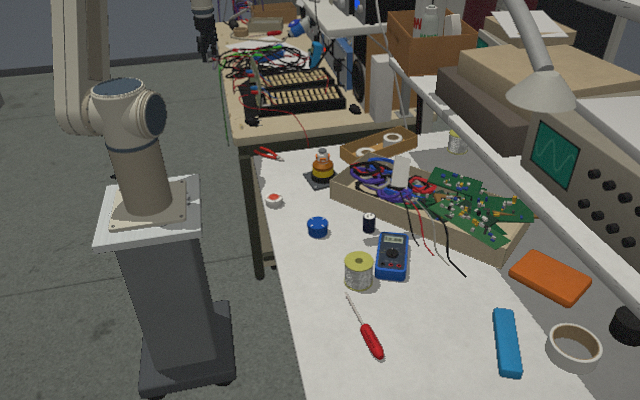

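```bash
cat > h.py <<'E'
from station import arm
import cv2,numpy as np
from scipy.spatial.transform import Rotation as R
np.set_printoptions(precision=4,suppress=True)
def cam(n,T=None):
    m=arm.camera_model(n); K=np.array(m["K"]);D=np.array(m["D"])
    if "world_from_camera" in m: W=np.array(m["world_from_camera"])
    else: W=(toolT() if T is None else T)@np.array(m["tool_from_camera"])
    return K,D,W
def toolT(s=None):
    s=s or arm.state(); T=np.eye(4); T[:3,:3]=R.from_euler("xyz",s["tcp_rot"],degrees=True).as_matrix(); T[:3,3]=s["tcp_pos"]; return T
def ray(n,px,c=None):
    K,D,W=c or cam(n); u=cv2.undistortPoints(np.array([[px]],float),K,D)[0,0]
    return W[:3,3],W[:3,:3]@np.array([u[0],u[1],1])
def atz(n,px,z,c=None):
    o,d=ray(n,px,c); return o+d*(z-o[2])/d[2]
def proj(n,P,c=None):
    K,D,W=c or cam(n); C=np.linalg.inv(W); r=cv2.Rodrigues(C[:3,:3])[0]
    return cv2.projectPoints(np.atleast_2d(np.array(P,float)),r,C[:3,3],K,D)[0][:,0]
E
python3 - <<'E'
from h import *
f=lambda n,a,z:print(n,z,atz(n,[a[0]*640,a[1]*400],z))
f("top",[.5141,.5583],0);f("top",[.5192,.545],.03);f("side",[.4909,.5842],0);f("side",[.4987,.549],.03)
f("top",[.3744,.4895],0);f("top",[.3741,.4713],.1);f("side",[.5062,.4435],0);f("side",[.5014,.3767],.1)
print(toolT())
E
```

```text
top 0 [ 0.464  -0.2484  0.    ]
top 0.03 [ 0.4757 -0.2574  0.03  ]
side 0 [ 0.4605 -0.259   0.    ]
side 0.03 [ 0.4805 -0.2373  0.03  ]
top 0 [0.5508 0.0264 0.    ]
top 0.1 [0.5516 0.0116 0.1   ]
side 0 [0.5531 0.02   0.    ]
side 0.1 [0.5459 0.024  0.1   ]
[[-0.     -0.9223  0.3865  0.2415]
 [-0.      0.3865  0.9223  0.5764]
 [-1.      0.     -0.      0.2393]
 [ 0.      0.      0.      1.    ]]
```

Emit:
move_arm:
  xyz:
    - [0, -35.6, -28.1]
    - [0, -35.6, -28.1]
    - [0, -35.6, -28.1]
    - [0, -35.6, -28.1]
    - [0, -35.6, -28.1]
    - [0, -35.6, -28.1]
    - [0, -35.6, -28.1]
    - [0, -35.6, -28.1]
    - [0, -35.6, -28.1]
    - [0, -35.6, -28.1]
    - [0, -35.6, -28.1]
    - [0, -35.6, -28.1]
    - [0, -35.6, -28.1]
    - [0, -35.6, -28.1]
    - [0, 0, 0]
    - [0, 0, 0]
  roll: [0, 0, 0, 0, 0, 0, 0, 0, 0, 0, 0, 0, 0, 0, 0, 0]
  hand: [-1, -1, -1, -1, -1, -1, -1, -1, -1, -1, -1, -1, -1, -1, -1, -1]

```text
time_s: 2.65
tcp_pos: [0.5492, 0.02, 0.2391]
tcp_rot: [91.1, 90.0, 158.3]
force: [-0.3, -0.4, -0.3]
opening: 0.0852
```

Run:
```python
from h import *
s=arm.state(); print(s["tcp_pos"],s["tcp_rot"],s["q"],s["force"],s["time_s"])
cv2.imwrite("pics/wjar.png",arm.get_image("wrist"))
c=cam("wrist",toolT(s))
for n,z in (("neck_rim",.1),("collar_top",.092)):
    r=arm.spot_point(n,"wrist")[:1]; print(n,r)
    if r: a=r[0]["at"]; print(a[0]*640,a[1]*400,atz("wrist",[a[0]*640,a[1]*400],z,c))
```

```text
[0.5492 0.02   0.2391] [ 91.1373  89.9707 158.2632] [  0.8426  17.9665 102.9971   0.0131  59.0634 -66.2901] [-0.3008 -0.3764 -0.2892] 2.65
neck_rim [{'at': [0.4827, 0.476], 'score': 0.69}]
308.928 190.39999999999998 [0.544 0.011 0.1  ]
collar_top [{'at': [0.4833, 0.4823], 'score': 0.95}]
309.312 192.92000000000002 [0.5483 0.0093 0.092 ]
```

View pics/wjar.png

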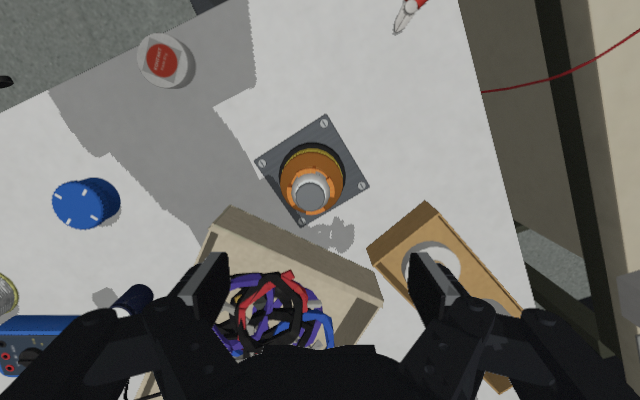

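```bash
cat >> h.py <<'E'
def warp(img,c,ctr,z,half,N=500):
    # world top-down view: right = +x, up = +y
    xs=np.linspace(-half,half,N); X,Y=np.meshgrid(xs,-xs)
    P=np.stack([ctr[0]+X.ravel(),ctr[1]+Y.ravel(),np.full(X.size,z)],1)
    p=proj("",P,c).reshape(N,N,2).astype(np.float32)
    return cv2.remap(img,p[...,0],p[...,1],cv2.INTER_CUBIC)
E
python3 - <<'E'
from h import *
img=cv2.imread("pics/wjar.png"); c=cam("wrist",toolT())
for z,ctr,n in ((.092,(.548,.011),"c92"),):
    w=warp(img,c,ctr,z,.035,560)
    g=w.copy()
    # axes ticks
    for r in (.0188,.023): cv2.circle(g,(280,280),int(r/.035*280),(0,255,0),1)
    cv2.circle(g,(280,280),2,(0,255,0),-1)
    cv2.imwrite("pics/warp92.png",g)
w=warp(img,c,(.47,-.25),.036,.045,560)
cv2.circle(w,(280,280),2,(0,255,0),-1);cv2.imwrite("pics/warpcap.png",w)
for n in("cap","cap_band"):
    for cm in("wrist",):
        print(n,arm.spot_point(n,cm)[:1])
E
```

```text
cap [{'at': [0.1505, 0.501], 'score': 0.96}]
cap_band [{'at': [0.1255, 0.5095], 'score': 0.77}]
```

View pics/warp92.png

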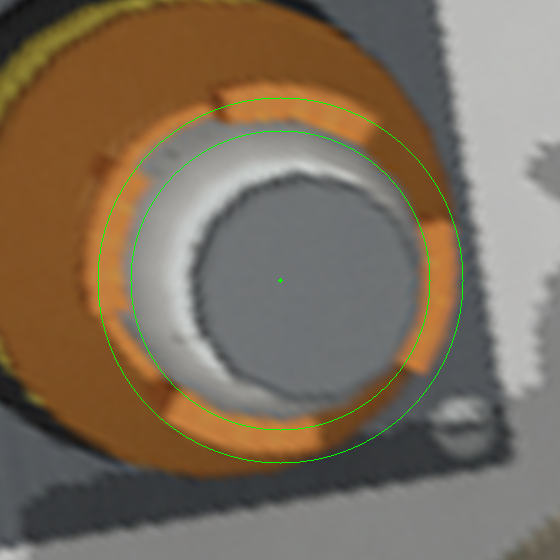

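View pics/warpcap.png

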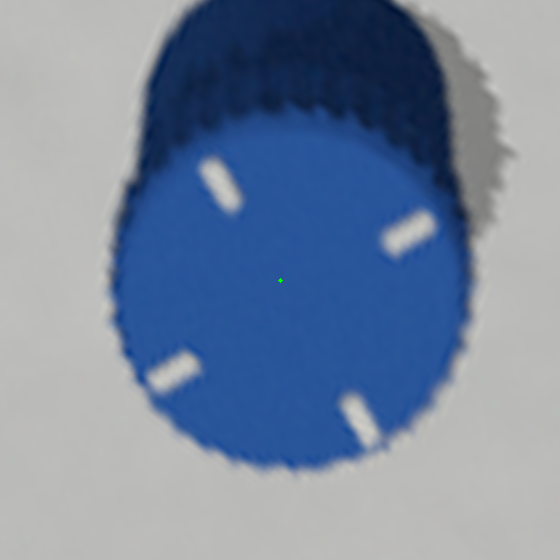

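Emit:
move_arm:
  xyz:
    - [5, -4.8, -40.2]
    - [5, -4.8, -40.2]
    - [10, -4.8, -40.2]
    - [10, -4.8, -40.2]
    - [10, -4.8, -40.2]
    - [15, -4.8, -40.2]
    - [15, -4.8, -40.2]
    - [0, 0, 0]
    - [0, 0, 0]
  roll: [0, 0, 0, 0, 0, 0, 0, 0, 0]
  hand: [-1, -1, -1, -1, -1, -1, -1, -1, -1]

```text
time_s: 3.8
tcp_pos: [0.4711, -0.2514, 0.1691]
tcp_rot: [68.9, 89.9, 136.1]
force: [0.5, 0.3, 0.9]
opening: 0.0855
```

Run:
```python
from h import *
s=arm.state(); print(s["tcp_pos"],s["tcp_rot"],s["q"],s["force"],s["time_s"],arm.tip_extent)
T=toolT(s);print(T)
img=arm.get_image("wrist");cv2.imwrite("pics/wcap.png",img)
c=cam("wrist",T)
w=warp(img,c,(.472,-.252),.036,.045,560)
cv2.circle(w,(280,280),2,(0,255,0),-1);cv2.circle(w,(280,280),int(.0295/.045*280),(0,255,0),1);cv2.imwrite("pics/warpcap2.png",w)
```

```text
[ 0.4711 -0.2514  0.1691] [ 68.9313  89.9467 136.1373] [-29.3666  22.2296 107.8613   0.0174  49.9608 -96.5837] [0.4563 0.3196 0.9048] 3.8 0.008
[[-0.0007 -0.9219  0.3874  0.4711]
 [ 0.0006  0.3874  0.9219 -0.2514]
 [-1.      0.0009  0.0003  0.1691]
 [ 0.      0.      0.      1.    ]]
```

View pics/warpcap2.png

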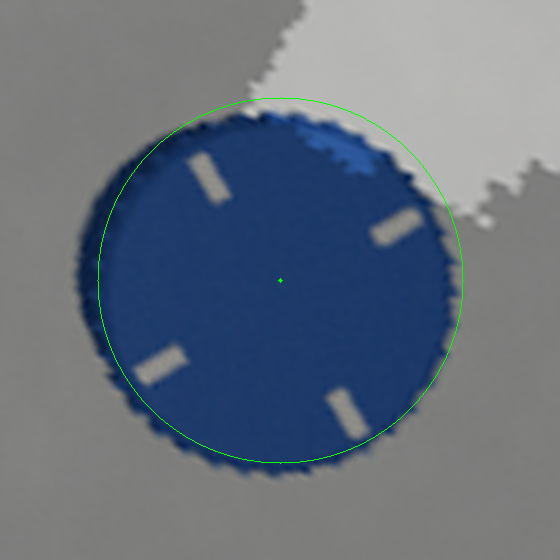

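View pics/wcap.png

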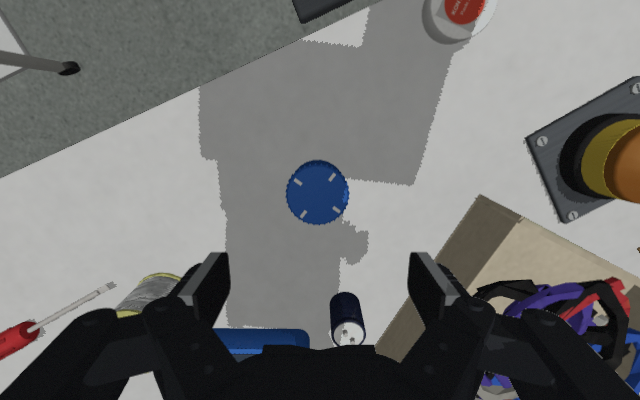

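Emit:
move_arm:
  xyz:
    - [0, -1.5, -2.2]
    - [35, 0, 0]
    - [35, 0, 0]
    - [35, 0, 0]
    - [25, 0, 0]
    - [15, 0, 0]
    - [3, 0, 0]
    - [0, 0, 0]
    - [0, 0, 0]
    - [0, 0, 0]
    - [0, 0, 0]
    - [0, 0, 0]
    - [0, 0, 0]
  roll: [0, 0, 0, 0, 0, 0, 0, 0, 0, 0, 0, 0, 0]
  hand: [-1, -1, -1, -1, -1, -1, -1, 1, 1, 1, 1, 1, 1]
  force: 45

```text
time_s: 5.15
tcp_pos: [0.4729, -0.2545, 0.0231]
tcp_rot: [-92.3, 89.8, -25.1]
force: [-0.8, 2.9, 5.4]
opening: 0.0561
```

Run:
```python
from h import *
s=arm.state(); print(s)
cv2.imwrite("pics/wg.png",arm.get_image("wrist"))
```

```text
{'time_s': 5.15, 'q': array([-29.562 ,  36.6113, 110.231 ,   0.0218,  33.0058, -96.84  ]), 'dq': array([-0.0831, -0.0678,  0.0809,  0.0191,  0.0064, -0.1115]), 'joint_efforts': array([ -0.9665, -51.169 , -14.0841,  -0.2586,  -0.418 ,   0.0103]), 'tcp_pos': array([ 0.4729, -0.2545,  0.0231]), 'tcp_rot': array([-92.3468,  89.8476, -25.087 ]), 'force': array([-0.8068,  2.8793,  5.368 ]), 'wrist_torque': array([0.2929, 0.1001, 0.0288]), 'opening': 0.05607492230051788}
```

View pics/wg.png

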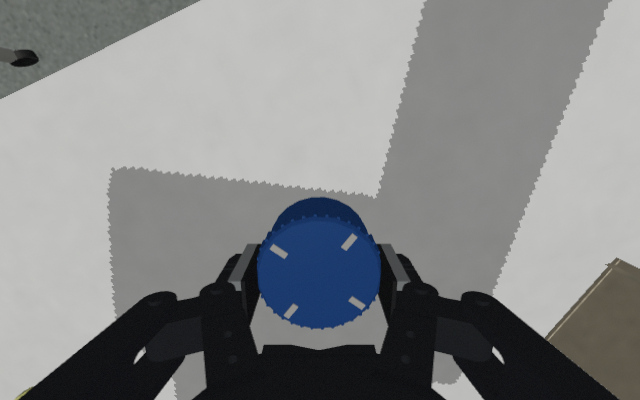

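Emit:
move_arm:
  xyz:
    - [-5, 0, 0]
    - [-20, 0, 0]
    - [-35, 0, 0]
    - [-40, 0, 0]
    - [-40, 0, 0]
    - [-25, 0, 0]
    - [0, 0, 0]
    - [0, 0, 0]
  roll: [0, 0, 0, 0, 0, 0, 0, 0]
  hand: [1, 1, 1, 1, 1, 1, 1, 1]

```text
time_s: 6.0
tcp_pos: [0.472, -0.2543, 0.1872]
tcp_rot: [-98.9, 89.9, -31.6]
force: [0.1, 0.7, -0.7]
opening: 0.0562
```

Run:
```python
from h import *
s=arm.state(); print(s["tcp_pos"],s["force"],s["wrist_torque"],s["opening"],s["time_s"])
T=toolT(s); print(T)
img=arm.get_image("wrist");cv2.imwrite("pics/wl.png",img)
c=cam("wrist",T)
w=warp(img,c,s["tcp_pos"][:2],s["tcp_pos"][2]+.013,.045,560)
cv2.circle(w,(280,280),2,(0,255,0),-1);cv2.circle(w,(280,280),int(.0295/.045*280),(0,255,0),1);cv2.imwrite("pics/wl2.png",w)
```

```text
[ 0.472  -0.2543  0.1872] [ 0.0559  0.6826 -0.6915] [ 0.0769 -0.0108  0.0344] 0.05616238746883662 6.0
[[ 0.0017 -0.9223  0.3865  0.472 ]
 [-0.001   0.3865  0.9223 -0.2543]
 [-1.     -0.0019 -0.0003  0.1872]
 [ 0.      0.      0.      1.    ]]
```

View pics/wl2.png

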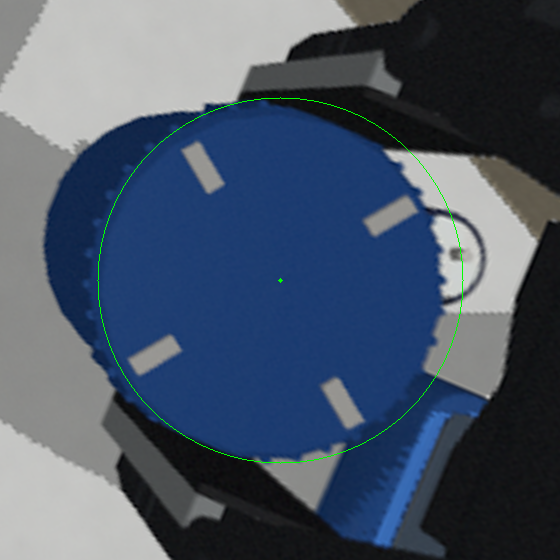

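View pics/wl.png

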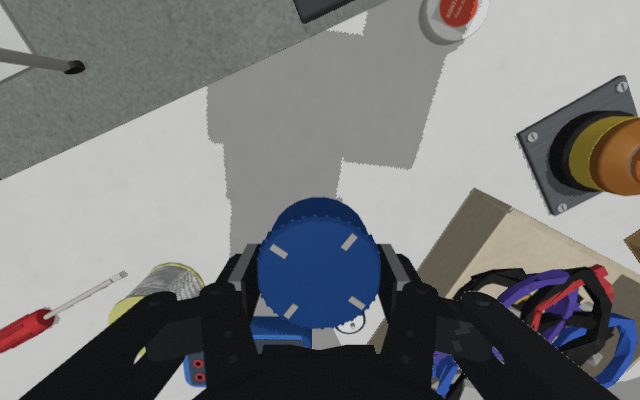

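Emit:
move_arm:
  xyz:
    - [0, 4.7, 39.4]
    - [0, 4.7, 39.4]
    - [0, 4.7, 39.4]
    - [0, 4.7, 39.4]
    - [0, 4.7, 39.4]
    - [0, 4.7, 39.4]
    - [0, 4.7, 39.4]
    - [0, 0, 0]
    - [15, 0, 0]
    - [15, 0, 0]
    - [7, 0, 0]
    - [0, 0, 0]
    - [0, 0, 0]
  roll: [0, 0, 0, 0, 0, 0, 0, -6.5, 0, 0, 0, 0, 0]
  hand: [1, 1, 1, 1, 1, 1, 1, 1, 1, 1, 1, 1, 1]

```text
time_s: 7.35
tcp_pos: [0.5479, 0.0128, 0.1489]
tcp_rot: [105.8, 89.9, 179.6]
force: [0.5, -0.7, -1.5]
opening: 0.056
```

Run:
```python
from h import *
s=arm.state(); print(s["tcp_pos"],s["force"],s["wrist_torque"],s["opening"],s["time_s"],s["q"])
T=toolT(s); print(T)
img=arm.get_image("wrist");cv2.imwrite("pics/wj.png",img)
img=arm.get_image("side");cv2.imwrite("pics/sj.png",cv2.resize(img[100:220,250:400],None,fx=5,fy=5))
```

```text
[0.5479 0.0128 0.1489] [ 0.5274 -0.6513 -1.4619] [ 0.0359 -0.0065  0.0078] 0.05600229735668294 7.35 [  0.0962  25.0229 106.7345   0.0009  48.3097 -73.6543]
[[-0.0012 -0.96    0.2798  0.5479]
 [ 0.      0.2798  0.96    0.0128]
 [-1.      0.0011 -0.0003  0.1489]
 [ 0.      0.      0.      1.    ]]
```

View pics/wj.png

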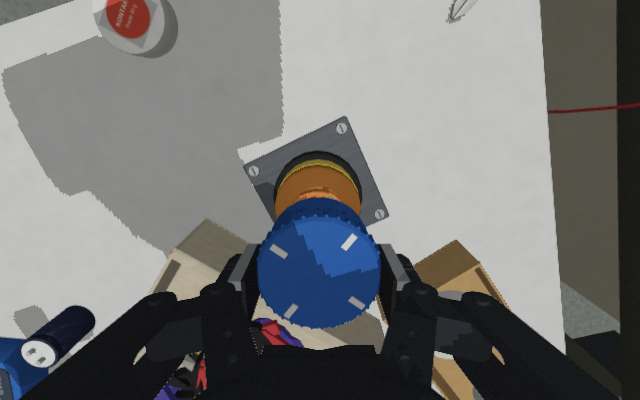

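View pics/sj.png

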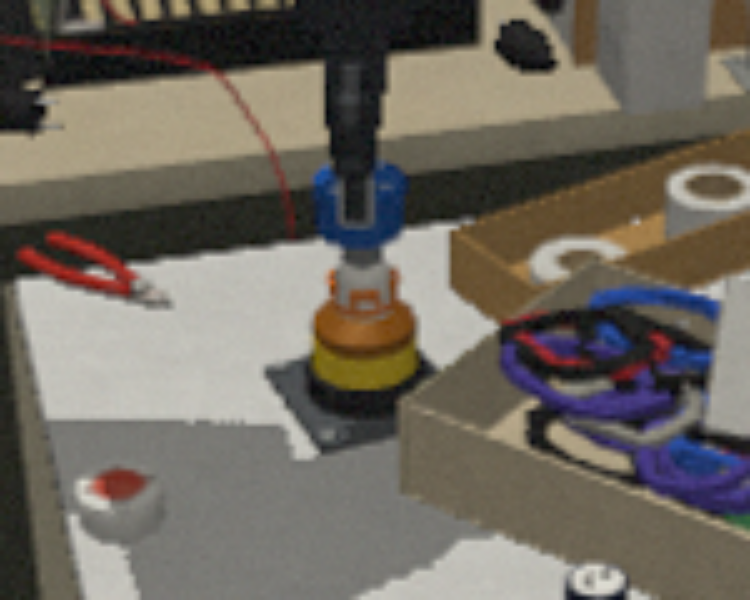

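Emit:
move_arm:
  xyz:
    - [10, 0, 0]
    - [8, 0, 0]
    - [5, 0, 0]
    - [3, 0, 0]
    - [3, 0, 0]
    - [2, 0, 0]
    - [0, 0, 0]
  roll: [0, 0, 0, 0, 0, 0, 0]
  hand: [1, 1, 1, 1, 1, 1, 1]

```text
time_s: 8.15
tcp_pos: [0.5482, 0.0129, 0.1182]
tcp_rot: [166.8, 90.0, -119.4]
force: [0.2, -1.7, -0.9]
opening: 0.0563
```

```bash
cat > st.py <<'E'
from h import *
s=arm.state(); print(s["tcp_pos"],s["force"],s["wrist_torque"],s["opening"],s["time_s"],s["q"][5])
E
python3 st.py
```

```text
[0.5482 0.0129 0.1182] [ 0.1964 -1.7079 -0.946 ] [-0.0503 -0.0163 -0.0272] 0.056298420779963235 8.15 -73.65595129972964
```

Emit:
move_arm:
  xyz:
    - [1.5, 0, 0]
    - [1.5, 0, 0]
    - [1, 0, 0]
    - [0, 0, 0]
  roll: [0, 0, 0, 0]
  hand: [1, 1, 1, 1]

```text
time_s: 8.55
tcp_pos: [0.5485, 0.0128, 0.1144]
tcp_rot: [-88.5, 90.0, -14.7]
force: [1.8, -1.2, -1.1]
opening: 0.0558
```

```bash
python3 st.py
```

```text
[0.5485 0.0128 0.1144] [ 1.7962 -1.2327 -1.0539] [-0.3474 -0.2853  0.0149] 0.05579651529566774 8.55 -73.65706925240711
```

Emit:
move_arm:
  xyz:
    - [1, 0, 0]
    - [1, 0, 0]
    - [1, 0, 0]
    - [0, 0, 0]
  roll: [0, 0, 0, 0]
  hand: [1, 1, 1, 1]

```text
time_s: 8.95
tcp_pos: [0.5484, 0.0128, 0.1113]
tcp_rot: [-91.9, 90.0, -18.1]
force: [2.6, -2.9, 0.4]
opening: 0.0561
```

```bash
python3 st.py
```

```text
[0.5484 0.0128 0.1113] [ 2.643  -2.87    0.4336] [-0.4719 -0.3735  0.0224] 0.05605699894551547 8.95 -73.65731846299573
```

Emit:
move_arm:
  xyz:
    - [0, -0.6, -0.3]
    - [1.5, 0, 0]
    - [1.5, 0, 0]
    - [1.5, 0, 0]
    - [1.5, 0, 0]
    - [0, 0, 0]
  roll: [0, 0, 0, 0, 0, 0]
  hand: [1, 1, 1, 1, 1, 1]

```text
time_s: 9.55
tcp_pos: [0.5486, 0.0125, 0.1054]
tcp_rot: [43.7, 90.0, 117.5]
force: [0.1, -1.4, 5.4]
opening: 0.0557
```

```bash
python3 st.py
```

```text
[0.5486 0.0125 0.1054] [ 0.076  -1.4158  5.3845] [-0.1994  0.0575 -0.0232] 0.05569755596738446 9.55 -73.70160339137887
```

Emit:
move_arm:
  xyz:
    - [1.5, 0, 0]
    - [1.5, 0, 0]
    - [1.2, 0, 0]
    - [0.6, 0, 0]
    - [0, 0, 0]
  roll: [0, 0, 0, 0, 0]
  hand: [1, 1, 1, 1, 1]

```text
time_s: 10.05
tcp_pos: [0.5487, 0.0126, 0.1011]
tcp_rot: [-47.0, 90.0, 26.7]
force: [-2.1, 0.2, 9.4]
opening: 0.056
```

```bash
python3 st.py
```

```text
[0.5487 0.0126 0.1011] [-2.0796  0.2425  9.4285] [-0.1874  0.2655 -0.0301] 0.055992155462979566 10.05 -73.70187291018809
```

Emit:
move_arm:
  xyz:
    - [0.7, 0, 0]
    - [0.6, 0, 0]
    - [0, 0, 0]
  roll: [0, 0, 0]
  hand: [1, 1, 1]

```text
time_s: 10.35
tcp_pos: [0.5487, 0.0126, 0.0999]
tcp_rot: [-55.6, 90.0, 18.1]
force: [-2.5, -1.0, 10.7]
opening: 0.056
```

```bash
python3 st.py
```

```text
[0.5487 0.0126 0.0999] [-2.5276 -1.0447 10.6555] [-0.2434  0.2644 -0.025 ] 0.05600130777208033 10.35 -73.70327819092132
```

Emit:
move_arm:
  xyz:
    - [0, 0, 0]
    - [0, 0, 0]
    - [0, 0, 0]
    - [0, 0, 0]
    - [0, 0, 0]
    - [0, 0, 0]
  roll: [3, 4, 4, 4, 3, 0]
  hand: [1, 1, 1, 1, 1, 1]

```text
time_s: 10.95
tcp_pos: [0.5495, 0.0126, 0.1002]
tcp_rot: [-50.8, 89.9, 4.9]
force: [0.4, -0.9, 11.1]
opening: 0.0563
```

```bash
python3 st.py
```

```text
[0.5495 0.0126 0.1002] [ 0.3727 -0.8515 11.1444] [-0.1828  0.0595 -0.0815] 0.05627185746773595 10.95 -55.61384284948935
```

Emit:
move_arm:
  xyz:
    - [0.3, 0, 0]
    - [0, 0, 0]
    - [0, 0, 0]
    - [0, 0, 0]
    - [0, 0, 0]
  roll: [4, 4, 4, 3, 0]
  hand: [1, 1, 1, 1, 1]

```text
time_s: 11.45
tcp_pos: [0.5498, 0.0126, 0.1]
tcp_rot: [-38.2, 89.9, 2.5]
force: [0.7, -0.8, 10.9]
opening: 0.0563
```

```bash
python3 st.py
```

```text
[0.5498 0.0126 0.1   ] [ 0.6889 -0.8376 10.887 ] [-0.169   0.0071 -0.0688] 0.05626143636288434 11.45 -40.61561370508264
```

Emit:
move_arm:
  xyz:
    - [0, 0, 0]
    - [0, 0, 0]
    - [0, 0, 0]
    - [0, 0, 0]
  roll: [3, 2, 2, 0]
  hand: [1, 1, 1, 1]

```text
time_s: 11.85
tcp_pos: [0.5499, 0.0125, 0.1]
tcp_rot: [-34.4, 89.8, -0.7]
force: [1.5, -0.8, 11.0]
opening: 0.0561
```

```bash
python3 st.py
```

```text
[0.5499 0.0125 0.1   ] [ 1.4729 -0.7716 10.9587] [-0.2839 -0.0602 -0.0102] 0.0561039274885414 11.85 -33.65008706436458
```

Emit:
move_arm:
  xyz:
    - [0, 0, 0]
    - [0, 0, 0]
    - [0, 0, 0]
    - [0, 0, 0]
  roll: [2, 1, 1, 0]
  hand: [1, 1, 1, 1]

```text
time_s: 12.25
tcp_pos: [0.55, 0.0124, 0.1001]
tcp_rot: [-32.5, 89.8, -2.8]
force: [0.4, -1.5, 10.9]
opening: 0.0563
```

```bash
python3 st.py
```

```text
[0.55   0.0124 0.1001] [ 0.3625 -1.4546 10.8904] [-0.3336 -0.0717  0.0228] 0.05632620082479008 12.25 -29.679528608484386
```

Emit:
move_arm:
  xyz:
    - [0, 0, 0]
    - [0, 0, 0]
    - [0, 0, 0]
    - [0, 0, 0]
  roll: [1.5, 1, 1, 0]
  hand: [1, 1, 1, 1]

```text
time_s: 12.65
tcp_pos: [0.5499, 0.0124, 0.1]
tcp_rot: [-31.1, 89.8, -4.8]
force: [1.1, -2.4, 10.9]
opening: 0.0561
```

```bash
python3 st.py
```

```text
[0.5499 0.0124 0.1   ] [ 1.0614 -2.4252 10.8634] [-0.4189  0.0052  0.0264] 0.056132748866797824 12.65 -26.181196929481242
```

Emit:
move_arm:
  xyz:
    - [0, 0, 0]
    - [0, 0, 0]
    - [0, 0, 0]
    - [0, 0, 0]
  roll: [1, 1, 1, 0]
  hand: [1, 1, 1, 1]

```text
time_s: 13.05
tcp_pos: [0.5496, 0.012, 0.1]
tcp_rot: [-48.2, 89.9, -25.0]
force: [-0.3, -4.3, 12.9]
opening: 0.0562
```

```bash
cat >> st.py <<'E'
import sys
if len(sys.argv)>1:
    T=toolT(s);img=arm.get_image("wrist");c=cam("wrist",T)
    w=warp(img,c,s["tcp_pos"][:2],s["tcp_pos"][2]+.013,.045,560)
    cv2.imwrite(f"pics/{sys.argv[1]}.png",w);cv2.imwrite(f"pics/{sys.argv[1]}r.png",img)
E
python3 st.py t1
```

```text
[0.5496 0.012  0.1   ] [-0.3281 -4.3337 12.9238] [-0.7643  0.1942  0.2372] 0.056187917474871535 13.05 -23.195858264709795
```

View pics/t1.png

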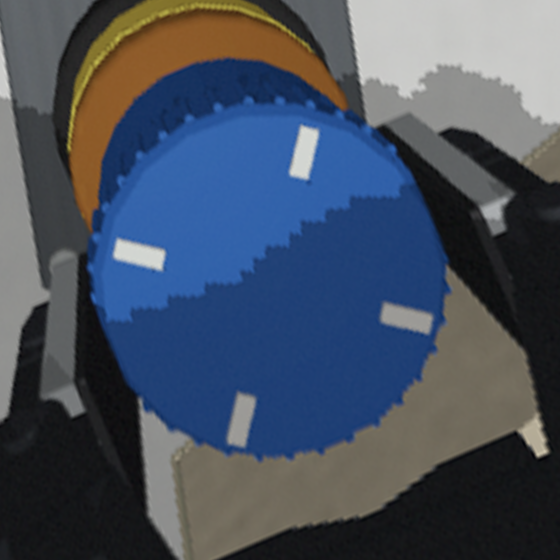

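Emit:
move_arm:
  xyz:
    - [0, 0, 0]
    - [-1, 0, 0]
    - [-1, 0, 0]
    - [-1, 0, 0]
    - [-1, 0, 0]
    - [0, 0, 0]
  roll: [-0.8, 0, 0, 0, 0, 0]
  hand: [1, 1, 1, 1, 1, 1]

```text
time_s: 13.7
tcp_pos: [0.5495, 0.012, 0.1036]
tcp_rot: [-44.3, 89.9, -20.2]
force: [1.6, -4.2, 6.7]
opening: 0.0558
```

```bash
python3 st.py
```

```text
[0.5495 0.012  0.1036] [ 1.5631 -4.198   6.7379] [-0.6609 -0.154   0.0303] 0.05576510824493404 13.7 -24.007673241116816
```

Emit:
move_arm:
  xyz:
    - [-0.8, 0, 0]
    - [-0.6, 0, 0]
    - [-0.3, 0, 0]
    - [0, 0, 0]
  roll: [0, 0, 0, 0]
  hand: [1, 1, 1, 1]

```text
time_s: 14.1
tcp_pos: [0.5492, 0.0122, 0.1049]
tcp_rot: [-43.8, 89.9, -19.7]
force: [1.8, -4.8, 5.4]
opening: 0.0559
```

```bash
python3 st.py
```

```text
[0.5492 0.0122 0.1049] [ 1.7632 -4.756   5.3995] [-0.7906 -0.353   0.0513] 0.055891689843780124 14.1 -24.007642208192085
```

Emit:
move_arm:
  xyz:
    - [-0.4, 0, 0]
    - [-0.4, 0, 0]
    - [0, 0, 0]
  roll: [0, 0, 0]
  hand: [1, 1, 1]

```text
time_s: 14.4
tcp_pos: [0.5492, 0.0122, 0.1052]
tcp_rot: [-49.1, 89.9, -25.0]
force: [3.5, -4.1, -0.3]
opening: 0.0556
```

```bash
python3 st.py
```

```text
[0.5492 0.0122 0.1052] [ 3.497  -4.1324 -0.2931] [-0.8485 -0.5904  0.0316] 0.05562870388708113 14.4 -24.008290369228277
```

Emit:
move_arm:
  xyz:
    - [0, 0, 0]
    - [0, 0, 0]
    - [0, 0, 0]
    - [0, 0, 0]
    - [0, 0, 0]
  roll: [0, 0, 0, 0, 0]
  hand: [-0.8, -0.8, -0.8, -0.8, -0.8]

```text
time_s: 14.9
tcp_pos: [0.5485, 0.0126, 0.1053]
tcp_rot: [138.1, 90.0, 162.2]
force: [-0.5, 1.0, -0.0]
opening: 0.077
```

```bash
python3 st.py t2
```

```text
[0.5485 0.0126 0.1053] [-0.5466  1.0089 -0.005 ] [-0.0439 -0.0142 -0.0409] 0.0770082285875588 14.9 -24.004161140516437
```

View pics/t2r.png

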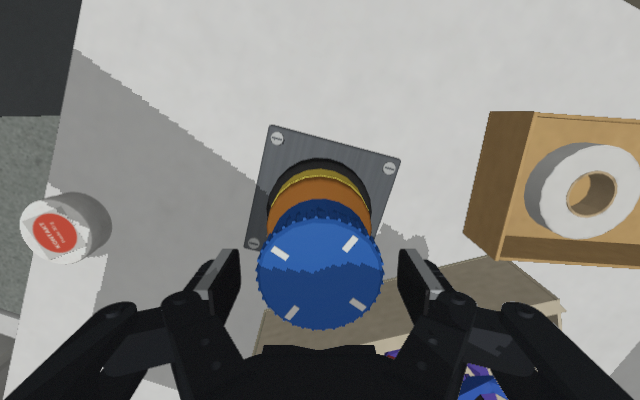

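Fingers are clear of the cap on both sides, with the cap level at (320,268). Now retreat upward and check.

Emit:
move_arm:
  xyz:
    - [-5, 0, 0]
    - [-20, 0, 0]
    - [-30, 0, 0]
    - [-30, 0, 0]
    - [-30, 0, 0]
    - [-30, 0, 0]
    - [0, 0, 0]
    - [0, 0, 0]
    - [0, 0, 0]
  roll: [0, 0, 0, 0, 0, 0, 0, 0, 0]
  hand: [-0.8, -0.8, -0.8, -0.8, -0.8, -0.8, -0.8, -0.8, -0.8]

```text
time_s: 15.85
tcp_pos: [0.5479, 0.0125, 0.2496]
tcp_rot: [156.2, 89.9, -179.7]
force: [-0.4, -0.2, 0.3]
opening: 0.0767
```

```bash
python3 st.py t3
python3 - <<'E'
from h import *
img=arm.get_image("side");cv2.imwrite("pics/s3.png",cv2.resize(img[100:220,250:400],None,fx=5,fy=5,interpolation=cv2.INTER_CUBIC))
# scale check on wrist: warp at expected top height .118
im=cv2.imread("pics/t3r.png");c=cam("wrist")
for z in (.118,.123):
    w=warp(im,c,(.548,.0118),z,.045,560); cv2.circle(w,(280,280),183,(0,255,0),1); cv2.imwrite(f"pics/w3_{int(z*1000)}.png",w)
# side: predicted row of cap top/bottom for locked and unlocked
for z in (.082,.087,.118,.123): print(z,(proj("side",[[.548,.012,z]])[0]-[250,100])*5)
E
```

```text
[0.5479 0.0125 0.2496] [-0.3768 -0.2088  0.2562] [-0.018   0.0411  0.0247] 0.07674599986538716 15.85 -24.00231110583529
0.082 [362.4591 286.5726]
0.087 [362.2941 279.7876]
0.118 [361.2574 237.1571]
0.123 [361.0879 230.1888]
```

View pics/s3.png

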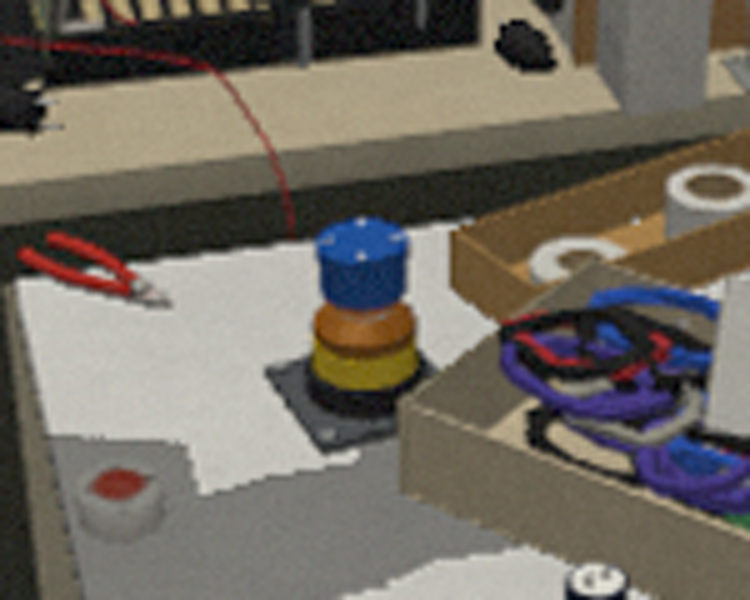

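View pics/w3_118.png

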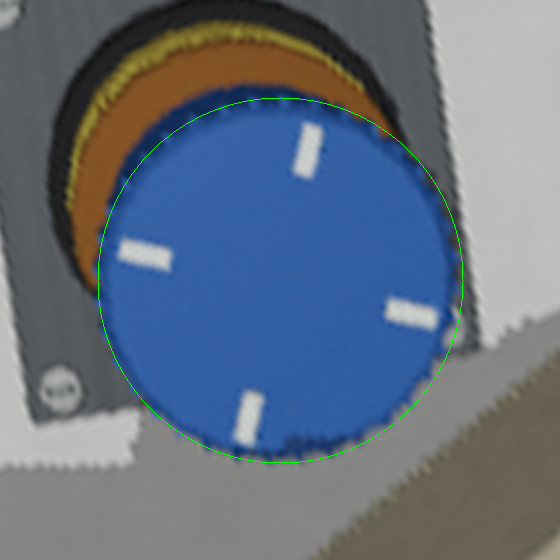

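Run:
```python
from station import arm
print(arm.hand_in(), arm.state()["time_s"])
```

```text
the job is handed in; nothing more can be done
the job is handed in; nothing more can be done
```

The cap is on the jar and, by all my checks, locked. I handed the job in at about 16 s on the robot's clock, with the arm clear of everything.

- **Fit:** I read the collar's gaps and the cap's marks from the wrist camera and turned the cap about 6.5° counter-clockwise to line them up. It then dropped past the 92 mm collar level with no push needed, so I did not have to turn it to feel for the gaps.
- **Press and twist:** I pressed to about 77 mm, which took about 11 N. I then turned it about 50° clockwise, until the twist rose to 0.24 N m at the stop. The highest contact force I read was about 14 N.
- **Lock:** As I eased up, the spring load fell from 5.4 N to zero with the cap's origin about 82 mm up, so the notches took it.
- **Last checks:**
  - The cap sits level, with its marks at about −13°, matching the stop.
  - In the side picture its top is about 117–118 mm up, as expected for a locked cap. That picture is coarse, so it only loosely separates locked from 5 mm too high; the force drop is the stronger evidence. I had no direct reading of the seal disc.
  - While I was raising the cap there was a sideways load of about 5 N from a slight misalignment, and it went away on release.
  - I felt no contact with any of the other things. I did not check each of their positions at the end.

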